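Spring check on a tilt-mounted pump

ROBOT

A 6-joint arm with a two-finger parallel gripper is mounted at the origin on a cart in front of the work surface, level with it; the furniture and walls round the work are solid. World frame = base frame: x ahead of the robot, y to its left, z up, the work surface at z = 0. Lengths are in m, angles in rad, forces in N, time in s.
With the tool pointing down it reaches from about 0.375 to 0.9 m from the base axis. Payload 3.1 kg.
Tool frame: the origin (TCP) lies where the fingers leave the gripper's body, on its centre line; the fingertips stand 73 mm ahead of it and the grasp point (between the pads) lies 54 mm ahead of it; z points along the fingers, y is the line along which they close (so a half turn about z gives the same grasp; the last joint's range is limited). The gripper opens to 85 mm and grips with 20 to 120 N. Pads are 22 mm wide; open, the fingers measure 114 mm over their backs; the gripper's body (76 mm by 85 mm) begins 54 mm behind the grasp point. The pads swing forward as they close: fully open they stand 13 mm farther back than shut.
Start: joints at [0.994, 0.527, 1.433, -0, 1.181, -0.178], TCP at [0.243, 0.576, 0.304] pointing down, gripper open.
Joint ranges: [-3.08, 3.08], [-0.75, 2.2], [0.22, 2.44], [-1.43, 4.57], [0, 2.65], [-2.85, 2.85]. Speed limits (rad/s): [2.79, 2.79, 3.14, 3.14, 3.14, 3.14].

INTERFACE

Orientations are given as a unit quaternion [x, y, z, w].
In Python, from station import manip gives the robot as it stands.
- The arm moves only by the shell command python3 -m crank 'ROWS' [FORCE]. ROWS is JSON, a list of rows, each an object with "dp": the shift along the tool's x, y, z normalised to -1 to 1, where 1 is 50 cm, a list of three; "delta_rot": the turn, a rotation vector about the tool's x, y, z normalised to -1 to 1, where 1 is 2 pi rad, a list of three; "fingers": the opening, from -1 (shut) to 1 (fully open). A call has 1 to 12 rows; each row shifts and turns the commanded pose from where the row before left it, along the tool's axes as they then stand; what a row does not reach is not made up. A row lasts 1/12 s, in which the tool goes at most 41.7 mm and 7.16 degrees, less where a joint would pass 70% of its speed; a pose out of reach is approached as far as the arm can. A call with a number of a shift or a turn outside -1 to 1 is refused whole. A call with a gripper value outside its range is refused whole. The fingers move at their own pace and stop on an object; FORCE is the grip in N (left out, the last holds). Time passes only in rows, so rows that do not move let the fingers close. It gives the time, the measured TCP pose, the force, the opening and the grip force at its end, in the units of the state.
- manip.sense(): the state, without advancing time (a new reading comes with each control period).
- manip.snapshot(name): name is "side" or "top"; returns (picture, depth): 400x640x3 uint8, red, green, blue; 400x640 float32, m along the optical axis (not along the pixel's ray), 0 where there is no reading.
- manip.camera_model(name): a dict with "fx", "fy", "cx", "cy" (pixels), "origin" and "attitude" of the camera in the world. Camera axes: x right, y up, looking along -z (the intrinsics and any distortion apply to the point x, -y, -z); pixel columns grow to the right and rows downward; lengths in m; the calibration is good to about 2 mm. A picture is of the moment at which its call begins. camera_model takes no time and is no camera call.
- manip.sign_off(): hands the job in; it is judged then, once.
The state is a dict: "t": time; "q": joint angles; "qd": joint speeds; "tau": joint torques, N m; "tcp_pos": TCP position; "tool_rot": TCP orientation; "force": force on the tool from outside, world axes, zero at the start; "ft_torque": the same for the moment, N m; "finger_gap": opening from 0.0 (shut) to 1.0 (fully open); "gripper_force": force on a finger pad.
Only numpy, scipy, OpenCV 4.12 (cv2) and the standard library are available. Lean on these libraries where they do the work, as an engineer would, in place of code of your own. Each camera call takes 0.05 s, during which the arm holds its last target. There are 200 camera calls.

TASK

Check the spring travel of the pump's tilt mount: with closed fingertips press the red corner pad down gently until its pointer stands on the red mark band of its scale, not past it, hold it there for about a second, and let it spring back up by itself; then do the same with the blue corner pad and the blue band. Do not press both corners together, lift the plate, touch the pump or disturb the things lying around, and finish clear with the plate back at rest.

Things in the scene. Friction and masses are not known exactly. Their poses are not given: they have to be found in the camera images.
- mount: Fixed base of the spring-backed tilt mount, bolted to the table. Origin on the table under the midpoint between the two press pads. Its y axis points from the blue pad to the red pad, its x axis from that midpoint to the pivot 113 mm away (roughly away from the robot); z up. Two grey arms 44 mm wide and 12 mm high run on the table from the pivot out under the red and the blue corner to their scales.
- tilt_plate: Grey aluminium plate, 6 mm thick, that rides on the ball pivot and on a coil spring under each of the two coloured corners, its mid-plane 51 mm above the table at rest. Origin at the pivot; x axis towards the red pad, y axis towards the blue pad (at right angles). It can be pressed down, and lifted a little, at either coloured corner. A pad pressed at its centre tilts only its own corner.
- pump: White condensate pump with black foot, 66 x 125 x 89 mm, bolted on the plate between the pads; its top is about 143 mm above the table, its sides about 80 mm from the pads' centres. Not to be touched.
- red_pad (a point): Centre of the top face of the red press pad on the plate's left corner (round, 36 mm across, 18 mm high above the plate). Top face 72 mm above the table at rest; it sinks as it is pressed, 160 mm from the pivot.
- blue_pad (a point): The same for the blue press pad on the plate's right corner.
- red_pointer (a point): Tip of the flat pointer that sticks out of the plate beyond the red pad, 220 mm from the pivot, so it sinks 1.375 mm for each mm the pad is pressed. 51 mm above the table at rest.
- blue_pointer (a point): The same for the pointer beyond the blue pad.
- red_band (a point): Centre of the red mark band (10 mm high, white line across its middle) on the upright white scale plate (its top 78 mm above the table, on the far side of the red pointer's tip). The pointer's tip is on the mark when it is as high as the band, within 5 mm of its middle. The band's height differs each time, 20 to 37 mm above the table: 10 to 22 mm of pad travel.
- blue_band (a point): The same for the blue mark band on the blue pointer's scale. Its height is independent of the red one's.
- red_tilt (a joint): Tilt of the red corner in rad: 0 at rest, grows as the red pad is pressed down (pad travel = 160 mm x angle), negative when lifted, stops at -0.06 and 0.17. Spring 9 N m/rad, damped 0.8 N m s/rad: the pad takes about 0.35 N for each mm of travel, 3.5 to 8 N at the mark, and rises by itself within a second when released.
- blue_tilt (a joint): The same for the blue corner and the blue pad.
- union_20: white pipe union, 40 x 51 x 40 mm, loose, behind the red arm. A bystander, to be left alone. Origin at the centre of its underside
- elbow_20: cream pipe elbow, 47 x 47 x 30 mm, loose, behind the blue arm. A bystander, to be left alone. Origin at the centre of its underside
- coupling_32: grey pipe coupling, 37 x 54 x 36 mm, loose, in front of the mount. A bystander, to be left alone. Origin at the centre of its underside
- tee_25: white pipe tee, 62 x 82 x 41 mm, loose, to the right in front. A bystander, to be left alone. Origin at the centre of its underside
- ptfe_roll: small white roll of tape, 51 mm across, 14 mm high, loose, to the left of the mount. A bystander, to be left alone. Origin at the centre of its underside

How it is judged:
By the outcome, as a careful person would: the job done as asked, in the order asked, and still so for the second after the job is handed in, with the robot touching nothing.
It also fails if it takes over 58 s, if anything falls off the work surface, if the arm or the gripper's body presses on something with over 40 N, if the wrist force passes 120 N, or if a joint passes its speed limit or range.

## Working session

There is one attempt and no reset: what is moved stays moved. The work goes in short steps, Python scripts to look and compute and a shell command to move; the robot and the scene stay as the last step left them, time stands still between calls to the robot, and variables do not carry over. Pictures are saved under pics/ and viewed, at most 10 in all, crops included, and the job is handed in when it is done.

```bash
mkdir -p pics
cat > h.py <<'E'
import numpy as np, cv2
from station import manip
from scipy.spatial.transform import Rotation as R
def Rm(a):
    a=np.array(a,float)
    return a if a.shape==(3,3) else R.from_quat(a).as_matrix()
def pt(c,u,v,d):
    p=np.array([(u-c['cx'])/c['fx']*d,-(v-c['cy'])/c['fy']*d,-d]); return Rm(c['attitude'])@p+np.array(c['origin'])
def plane(c,u,v,z):
    o=np.array(c['origin']); r=pt(c,u,v,1)-o; return o+r*(z-o[2])/r[2]
E
python3 - <<'E'
from h import *
print(manip.sense())
for n in ("side","top"):
    im,d=manip.snapshot(n); cv2.imwrite(f"pics/{n}0.png",im[:,:,::-1]); np.save(f"{n}0.npy",d); print(n,manip.camera_model(n))
E
```

```text
{'t': 0.0, 'q': array([ 9.93519622e-01,  5.28495229e-01,  1.43390696e+00,  1.30098560e-05,
        1.18139843e+00, -1.78511442e-01]), 'qd': array([-0.00070487, -0.00042967,  0.00084309, -0.00195482, -0.00145067,
        0.00057972]), 'tau': array([-1.12303009e-03, -4.42347121e+01, -1.78025919e+01, -2.89918680e-04,
        8.48243013e-03,  2.20967070e-05]), 'tcp_pos': array([0.24234114, 0.57549502, 0.30291411]), 'tool_rot': array([ 1.98066537e-01,  9.80187956e-01, -1.02386979e-03, -4.12920399e-04]), 'force': array([0.20619386, 0.5807838 , 0.38966231]), 'ft_torque': array([-0.07277224,  0.00406109, -0.00655984]), 'gripper_force': 0.0, 'finger_gap': 1.001547455142486}
side {'fx': 483.3512678696712, 'fy': 483.3512678696712, 'cx': 322.62451764665747, 'cy': 203.54628797093827, 'origin': array([0.17668666, 1.12937435, 0.77417227]), 'attitude': array([-0.07343332,  0.48758439,  0.8634892 , -0.10609153])}
top {'fx': 500.2202088265724, 'fy': 500.2202088265724, 'cx': 315.11276434604326, 'cy': 202.87414975668844, 'origin': array([0.29292288, 0.00130964, 1.27099448]), 'attitude': array([ 0.05807491, -0.0627575 , -0.696123  ,  0.71281243])}
```

View pics/side0.png

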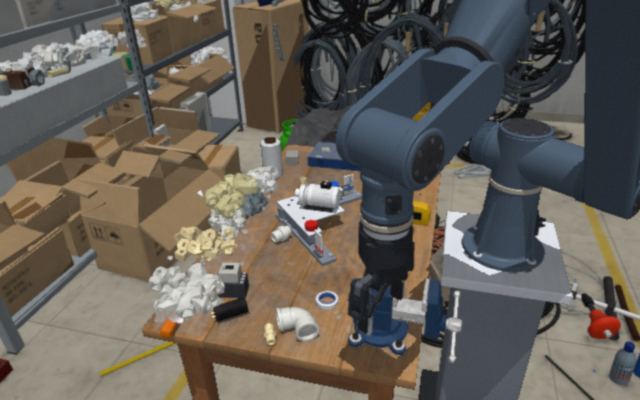

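View pics/top0.png

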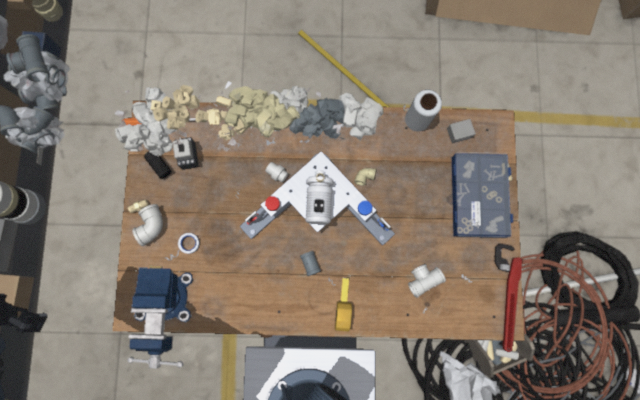

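The side view shows the mount around (310,215), with the red pad at (311,225). The top view shows the red pad at (272,203), the blue pad at (365,208) and the pivot near (320,160). Next I'll measure the pads and zoom in on the scales.

Run:
```python
from h import *
for n in ("side","top"):
    im=cv2.imread(f"pics/{n}0.png"); d=np.load(f"{n}0.npy"); c=manip.camera_model(n)
    h=cv2.cvtColor(im,cv2.COLOR_BGR2HSV); H,S,V=cv2.split(h)
    for col,m in (("red",((H<8)|(H>172))&(S>150)&(V>90)),("blue",(H>105)&(H<128)&(S>150)&(V>90))):
        k,l,s,ce=cv2.connectedComponentsWithStats(m.astype(np.uint8))
        for i in range(1,k):
            x,y,w,hh,a=s[i]
            if a>5 and 220<x<420 and 140<y<290:
                u,v=ce[i]; dd=np.median(d[l==i]); print(n,col,s[i],ce[i].round(1),"depth",pt(c,u,v,dd).round(4),"z72",plane(c,u,v,.072).round(4))
a=cv2.imread("pics/side0.png")[170:270,260:370]; b=cv2.imread("pics/top0.png")[140:255,230:410]
f=lambda x,s:cv2.resize(x,None,fx=s,fy=s,interpolation=cv2.INTER_CUBIC)
cv2.imwrite("pics/sc.png",f(a,6)[:600]); cv2.imwrite("pics/tc.png",f(b,4.4))
```

```text
side red [305 221  13  10 104] [311.2 225. ] depth [0.4935 0.1107 0.0705] z72 [0.4928 0.1129 0.072 ]
side blue [331 181   7   5  30] [334.  183.2] depth [ 0.4881 -0.1233  0.0724] z72 [ 0.4883 -0.1241  0.072 ]
top red [266 197  13  13 135] [272.  202.9] depth [0.4976 0.1004 0.072 ] z72 [0.4976 0.1004 0.072 ]
top blue [359 202  12  13 128] [364.6 207.6] depth [ 0.4914 -0.1248  0.0723] z72 [ 0.4915 -0.1248  0.072 ]
```

View pics/sc.png

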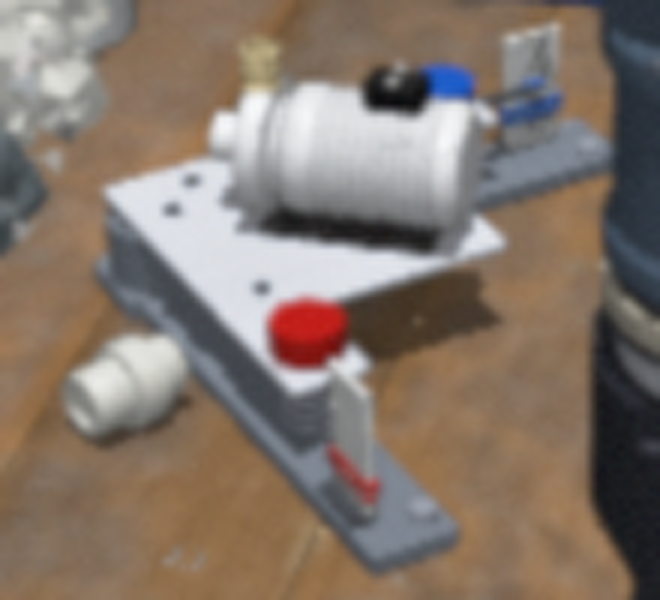

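View pics/tc.png

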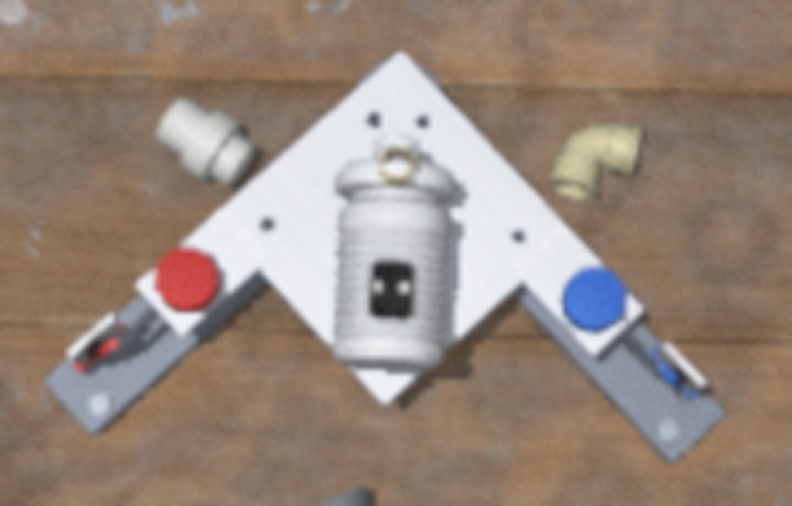

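The side crop shows both scales. The red band is low on its scale, at crop (353,475), and the blue band is mid-height at crop (530,105), with the dark pointer just above it. Both scales run along the arm direction. I'll rectify each scale plane into (s,z) and read the band height against the scale's 78 mm top.

```bash
cat > band.py <<'E'
from h import *
red=np.array([.4976,.1004]);blue=np.array([.4914,-.1248])
y=(red-blue)/np.linalg.norm(red-blue); x=np.array([y[1],-y[0]]); piv=(red+blue)/2+.113*x
def proj(c,P):
    q=(np.array(P)-c['origin'])@Rm(c['attitude']); return c['cx']+c['fx']*q[...,0]/-q[...,2], c['cy']-c['fy']*q[...,1]/-q[...,2]
def rect(im,c,pad,off=.003):
    e=(pad-piv)/.16; n=np.array([-e[1],e[0]]); n=n if n[0]>0 else -n
    s=np.arange(.185,.245,.0005); z=np.arange(.1,-.005,-.0005); S,Z=np.meshgrid(s,z)
    P=np.dstack([piv[0]+e[0]*S+n[0]*off,piv[1]+e[1]*S+n[1]*off,Z]); u,v=proj(c,P)
    return cv2.remap(im,u.astype(np.float32),v.astype(np.float32),cv2.INTER_LINEAR),s,z
E
python3 - <<'E'
from band import *
c=manip.camera_model("side"); im=cv2.imread("pics/side0.png"); out=[]
print(piv)
for nm,pad in(("red",red),("blue",blue)):
    r,s,z=rect(im,c,pad); out.append(cv2.resize(r,None,fx=2.8,fy=2.8)); f=r.astype(int)
    w=(f[:,:,2]-f[:,:,:2].max(2)) if nm=="red" else (f[:,:,0]-f[:,:,2])
    w=np.clip(w-45,0,None)*(z<.062)[:,None]
    print(nm,"zc",(w.sum(1)@z/w.sum()).round(4),"sc",(w.sum(0)@s/w.sum()).round(4))
    for sv in (.208,.214,.220,.226,.232):
        j=np.argmin(abs(s-sv)); print(sv,[(int(z[i]*1000+.5),*map(int,f[i,j,::-1])) for i in range(20,190,7)])
cv2.imwrite("pics/rect.png",np.hstack(out))
E
```

```text
[ 0.6074572  -0.01530983]
red zc 0.0159 sc 0.2094
0.208 [(90, 83, 58, 48), (87, 112, 97, 94), (83, 164, 158, 163), (79, 205, 206, 214), (76, 220, 223, 228), (72, 212, 215, 220), (69, 192, 193, 195), (65, 182, 182, 181), (62, 162, 163, 162), (58, 141, 142, 143), (55, 132, 133, 134), (51, 131, 132, 133), (48, 132, 133, 133), (44, 131, 134, 133), (41, 132, 133, 133), (37, 131, 131, 132), (34, 130, 132, 132), (30, 129, 130, 130), (27, 131, 126, 125), (23, 137, 116, 116), (20, 142, 102, 102), (16, 142, 82, 81), (13, 131, 66, 64), (9, 119, 75, 74), (6, 114, 88, 89)]
0.214 [(90, 89, 79, 73), (87, 136, 132, 134), (83, 187, 188, 195), (79, 209, 213, 219), (76, 190, 193, 199), (72, 164, 161, 159), (69, 174, 168, 163), (65, 180, 177, 175), (62, 159, 159, 160), (58, 141, 142, 142), (55, 136, 137, 138), (51, 137, 138, 138), (48, 137, 139, 138), (44, 137, 138, 138), (41, 134, 135, 135), (37, 132, 133, 134), (34, 130, 132, 132), (30, 131, 131, 132), (27, 134, 130, 130), (23, 138, 123, 123), (20, 147, 104, 104), (16, 148, 76, 74), (13, 130, 67, 66), (9, 127, 82, 82), (6, 122, 93, 93)]
0.22 [(90, 93,
[... 3451 characters left out ...]
4, 80, 114), (30, 87, 91, 101), (27, 114, 116, 116), (23, 121, 123, 125), (20, 116, 119, 121), (16, 112, 116, 123), (13, 122, 129, 139), (9, 126, 135, 146), (6, 129, 139, 150)]
0.232 [(90, 133, 104, 75), (87, 146, 118, 91), (83, 161, 141, 122), (79, 157, 142, 128), (76, 149, 136, 124), (72, 145, 134, 123), (69, 145, 133, 123), (65, 145, 133, 123), (62, 145, 130, 121), (58, 141, 126, 116), (55, 137, 121, 109), (51, 136, 120, 106), (48, 135, 121, 113), (44, 122, 117, 127), (41, 97, 101, 127), (37, 89, 94, 120), (34, 101, 98, 111), (30, 119, 107, 106), (27, 129, 120, 114), (23, 129, 128, 128), (20, 123, 127, 132), (16, 120, 127, 136), (13, 124, 132, 143), (9, 128, 136, 148), (6, 128, 136, 149)]
```

View pics/rect.png

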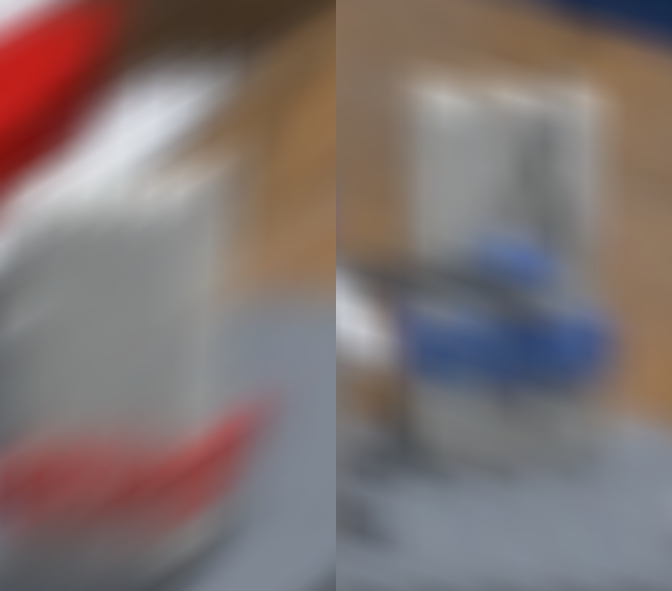

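The rectified view shows the blue band at apparent z≈38 mm and the scale's front top edge at ≈82 mm. The red scale is seen from its back, with the band at ≈14 mm and the top edge at ≈63 mm. I'll shift the planes so the top edges sit at 78 mm and re-read, with the top camera's depth as a cross-check.

Run:
```python
from band import *
c=manip.camera_model("side"); im=cv2.imread("pics/side0.png")
from scipy.ndimage import gaussian_filter1d
for nm,pad,offs in(("red",red,(.007,.011,.015,.019)),("blue",blue,(.003,.007,.011))):
  for off in offs:
    r,s,z=rect(im,c,pad,off); f=r.astype(float)
    k=(s>.206)&(s<.218) if nm=="red" else (s>.2225)&(s<.2265)
    col=f[:,k].mean(1); g=col.mean(1)
    w=(col[:,2]-col[:,1]) if nm=="red" else (col[:,0]-col[:,2])
    w0=w.copy(); w=np.clip(w-15,0,None)*(z<.045 )
    dg=np.gradient(g,z); m=(z>.05)
    print(nm,off,"band",(w@z/w.sum()).round(4),"edge span",[z[(w>w.max()/2)].max().round(4),z[(w>w.max()/2)].min().round(4)],"top edge(bright->face)",z[m][np.argmax(dg[m])].round(4),"outer",z[m][np.argmin(dg[m])].round(4))
    if off==offs[1]: print([(int(z[i]*1000+.5),int(g[i]),int(w0[i])) for i in range(20,205,5)])
ct=manip.camera_model("top"); t=cv2.imread("pics/top0.png").astype(int); d=np.load("top0.npy")
for nm,pad in(("red",red),("blue",blue)):
    e=(pad-piv)/.16
    u,v=proj(ct,np.array([*(piv+e*.215),.03])); u,v=int(u),int(v)
    for yy in range(v-5,v+6):
        print(nm,yy,[(xx,*t[yy,xx,::-1],int(1000*pt(ct,xx,yy,d[yy,xx])[2])) for xx in range(u-5,u+6) if (abs(t[yy,xx,2]-t[yy,xx,0])>45 if nm=="red" else t[yy,xx,0]-t[yy,xx,2]>35)])
```

```text
red 0.007 band 0.0209 edge span [np.float64(0.027), np.float64(0.015)] top edge(bright->face) 0.0685 outer 0.088
red 0.011 band 0.0272 edge span [np.float64(0.033), np.float64(0.0215)] top edge(bright->face) 0.0745 outer 0.0835
[(90, 78, 69), (88, 96, 57), (85, 126, 40), (82, 165, 21), (80, 195, 8), (77, 200, 1), (75, 183, 0), (72, 160, -1), (70, 140, -1), (67, 130, -1), (65, 128, -1), (62, 129, -2), (60, 131, -2), (57, 132, -1), (55, 130, -1), (52, 128, -2), (50, 127, -2), (47, 127, -2), (45, 126, -1), (42, 126, -1), (40, 125, 1), (37, 123, 9), (35, 119, 25), (32, 111, 45), (30, 100, 61), (27, 93, 65), (25, 92, 57), (22, 91, 46), (20, 90, 31), (17, 91, 17), (15, 92, 6), (12, 91, 1), (10, 88, -2), (7, 84, -3), (5, 80, -4), (2, 78, -4), (0, 80, -4)]
red 0.015 band 0.0328 edge span [np.float64(0.0375), np.float64(0.028)] top edge(bright->face) 0.0725 outer 0.0865
red 0.019 band 0.0352 edge span [np.float64(0.04), np.float64(0.0355)] top edge(bright->face) 0.071 outer 0.0805
blue 0.003 band 0.0336 edge span [np.float64(0.0425), np.float64(0.0335)] top edge(bright->face) 0.0795 outer 0.0
[... 1938 characters left out ...]
(188), 53), (381, np.int64(83), np.int64(111), np.int64(171), 51), (382, np.int64(86), np.int64(98), np.int64(129), 44)]
blue 224 [(380, np.int64(87), np.int64(110), np.int64(165), 54), (381, np.int64(74), np.int64(110), np.int64(185), 51), (382, np.int64(70), np.int64(99), np.int64(165), 52)]
blue 225 [(380, np.int64(81), np.int64(99), np.int64(135), 54), (381, np.int64(70), np.int64(104), np.int64(178), 50), (382, np.int64(66), np.int64(105), np.int64(186), 54)]
blue 226 [(381, np.int64(81), np.int64(102), np.int64(152), 13), (382, np.int64(64), np.int64(95), np.int64(164), 51)]
blue 227 [(382, np.int64(94), np.int64(105), np.int64(135), 12)]
blue 228 []
blue 229 []
blue 230 []
blue 231 []
```

Estimates: red band at about 30 mm (≈15.3 mm of pad travel) and blue band at about 36 mm (≈11 mm). I'll close the fingers and move above the red pad.

```bash
python3 -m crank '[{"dp":[-0.02,-0.016,0],"delta_rot":[0,0,0],"fingers":-1},{"dp":[-0.035,-0.0282,0],"delta_rot":[0,0,0],"fingers":-1},{"dp":[-0.035,-0.0282,0],"delta_rot":[0,0,0],"fingers":-1},{"dp":[-0.035,-0.0282,0],"delta_rot":[0,0,0],"fingers":-1},{"dp":[-0.035,-0.0282,0],"delta_rot":[0,0,0],"fingers":-1},{"dp":[-0.035,-0.0282,0],"delta_rot":[0,0,0],"fingers":-1},{"dp":[-0.035,-0.0282,0],"delta_rot":[0,0,0],"fingers":-1},{"dp":[-0.035,-0.0282,0],"delta_rot":[0,0,0],"fingers":-1},{"dp":[-0.035,-0.0282,0],"delta_rot":[0,0,0],"fingers":-1},{"dp":[-0.035,-0.0282,0],"delta_rot":[0,0,0],"fingers":-1},{"dp":[-0.035,-0.0282,0],"delta_rot":[0,0,0],"fingers":-1},{"dp":[-0.035,-0.0282,0],"delta_rot":[0,0,0],"fingers":-1}]' 20
python3 -m crank '[{"dp":[-0.035,-0.0282,0],"delta_rot":[0,0,0],"fingers":-1},{"dp":[-0.035,-0.0282,0],"delta_rot":[0,0,0],"fingers":-1},{"dp":[-0.035,-0.0282,0],"delta_rot":[0,0,0],"fingers":-1},{"dp":[-0.035,-0.0282,0],"delta_rot":[0,0,0],"fingers":-1},{"dp":[-0.035,-0.0282,0],"delta_rot":[0,0,0],"fingers":-1},{"dp":[-0.035,-0.0282,0],"delta_rot":[0,0,0],"fingers":-1},{"dp":[-0.035,-0.0282,0],"delta_rot":[0,0,0],"fingers":-1},{"dp":[-0.035,-0.0282,0],"delta_rot":[0,0,0],"fingers":-1},{"dp":[-0.035,-0.0282,0],"delta_rot":[0,0,0],"fingers":-1},{"dp":[-0.035,-0.0282,0],"delta_rot":[0,0,0],"fingers":-1},{"dp":[-0.03,-0.025,0],"delta_rot":[0,0,0],"fingers":-1},{"dp":[0,0,0],"delta_rot":[0,0,0],"fingers":-1}]'
cat > go.py <<'E'
import sys
from h import *
s=manip.sense(); T=np.array(eval(sys.argv[1])); M=Rm(s['tool_rot'])
print("t",s['t'],"tcp",s['tcp_pos'].round(4),"F",s['force'].round(2),"q6",s['q'][5].round(2),"gap",round(s['finger_gap'],3),"tilt axis",M[:,2].round(3))
print("dp total",(M.T@(T-s['tcp_pos'])/.5).round(4))
E
python3 go.py "[.4976,.1004,.165]"
```

```text
t: 1.1
tcp_pos: [0.3661, 0.3451, 0.3038]
tool_rot: [0.198, 0.98, -0.0, -0.0]
force: [0.1, -0.0, -0.3]
finger_gap: 0.001
gripper_force: 0.0
t: 2.1
tcp_pos: [0.483, 0.1285, 0.3039]
tool_rot: [0.2, 0.98, -0.001, 0.001]
force: [0.2, 0.6, 0.1]
finger_gap: 0.0
gripper_force: 0.0
t 2.1 tcp [0.483  0.1285 0.3039] F [0.2  0.56 0.14] q6 -1.13 gap 0.0 tilt axis [ 0.002 -0.002 -1.   ]
dp total [-0.0483 -0.04    0.278 ]
```

```bash
python3 -m crank '[{"dp":[-0.012,-0.01,0.01],"delta_rot":[0,0,0],"fingers":-1},{"dp":[-0.012,-0.01,0.03],"delta_rot":[0,0,0],"fingers":-1},{"dp":[-0.012,-0.01,0.03],"delta_rot":[0,0,0],"fingers":-1},{"dp":[-0.012,-0.01,0.03],"delta_rot":[0,0,0],"fingers":-1},{"dp":[0,0,0.03],"delta_rot":[0,0,0],"fingers":-1},{"dp":[0,0,0.03],"delta_rot":[0,0,0],"fingers":-1},{"dp":[0,0,0.03],"delta_rot":[0,0,0],"fingers":-1},{"dp":[0,0,0.03],"delta_rot":[0,0,0],"fingers":-1},{"dp":[0,0,0.03],"delta_rot":[0,0,0],"fingers":-1},{"dp":[0,0,0.018],"delta_rot":[0,0,0],"fingers":-1},{"dp":[0,0,0.01],"delta_rot":[0,0,0],"fingers":-1},{"dp":[0,0,0],"delta_rot":[0,0,0],"fingers":-1}]'
python3 go.py "[.4976,.1004,.145]"
python3 - <<'E'
from h import *
im,d=manip.snapshot("side"); np.save("side1.npy",d); cv2.imwrite("pics/side1.png",im[:,:,::-1])
im2,d=manip.snapshot("top"); np.save("top1.npy",d); cv2.imwrite("pics/top1.png",im2[:,:,::-1])
a=cv2.resize(im[160:270,250:360],(400,400)); b=cv2.resize(im2[140:250,230:340],(400,400))
cv2.imwrite("pics/v1.png",np.hstack([a,b])[:,:,::-1])
E
```

```text
t: 3.1
tcp_pos: [0.4949, 0.1042, 0.1639]
tool_rot: [0.198, 0.98, -0.0, -0.001]
force: [-0.7, 0.6, -0.1]
finger_gap: 0.001
gripper_force: 0.0
t 3.1 tcp [0.4949 0.1042 0.1639] F [-0.67  0.62 -0.09] q6 -1.19 gap 0.001 tilt axis [-0.003  0.    -1.   ]
dp total [-0.0081 -0.0049  0.0378]
```

View pics/v1.png

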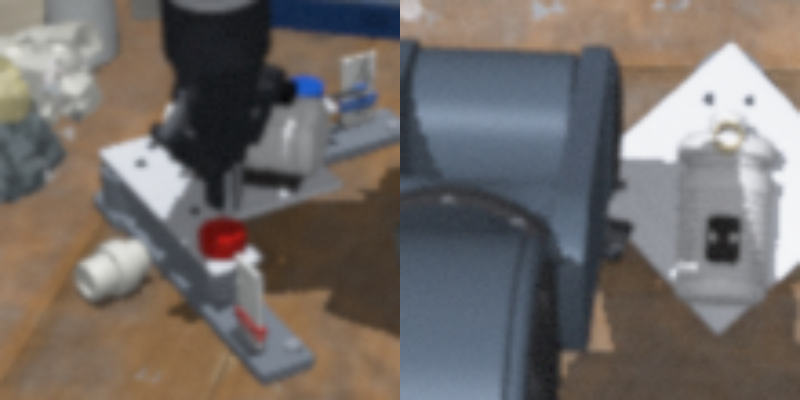

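The left half (side view) shows the closed fingertips directly above the red pad at (222,238). In the right half, the arm hides the red corner from the top camera. I'll go down to contact slowly.

```bash
python3 -m crank '[{"dp":[-0.004,-0.003,0.006],"delta_rot":[0,0,0],"fingers":-1},{"dp":[-0.004,-0.002,0.006],"delta_rot":[0,0,0],"fingers":-1},{"dp":[0,0,0.006],"delta_rot":[0,0,0],"fingers":-1},{"dp":[0,0,0.006],"delta_rot":[0,0,0],"fingers":-1},{"dp":[0,0,0.006],"delta_rot":[0,0,0],"fingers":-1},{"dp":[0,0,0],"delta_rot":[0,0,0],"fingers":-1}]'; python3 go.py "[.4976,.1004,.145]"
for i in 1 2 3; do python3 -c "
from h import *
manip.snapshot('side');s=manip.sense();print(s['tcp_pos'].round(4),s['force'].round(2))"; done
python3 -m crank '[{"dp":[0,0,0.004],"delta_rot":[0,0,0],"fingers":-1},{"dp":[0,0,0.004],"delta_rot":[0,0,0],"fingers":-1},{"dp":[0,0,0.004],"delta_rot":[0,0,0],"fingers":-1},{"dp":[0,0,0.004],"delta_rot":[0,0,0],"fingers":-1},{"dp":[0,0,0],"delta_rot":[0,0,0],"fingers":-1}]'
for i in 1 2 3 4; do python3 -c "
from h import *
manip.snapshot('side');s=manip.sense();print(s['tcp_pos'].round(4),s['force'].round(2))"; done
```

```text
t: 3.7
tcp_pos: [0.4981, 0.1001, 0.1493]
tool_rot: [0.198, 0.98, -0.0, -0.001]
force: [-0.3, -0.0, -0.0]
finger_gap: -0.001
gripper_force: 0.0
t 3.7 tcp [0.4981 0.1001 0.1493] F [-0.34 -0.01 -0.04] q6 -1.19 gap -0.001 tilt axis [-0.001  0.    -1.   ]
dp total [0.0011 0.0001 0.0086]
[0.4982 0.1002 0.1495] [-0.26  0.76 -0.25]
[0.4983 0.1002 0.1497] [-0.25  0.55  0.07]
[0.4984 0.1002 0.1498] [-0.53 -0.22  0.19]
t: 4.27
tcp_pos: [0.4983, 0.1002, 0.1415]
tool_rot: [0.198, 0.98, -0.0, -0.0]
force: [0.3, -0.0, 0.1]
finger_gap: 0.002
gripper_force: 0.0
[0.4983 0.1002 0.1416] [-0.33  0.37  0.58]
[0.4984 0.1002 0.1418] [0.24 0.38 0.55]
[0.4985 0.1002 0.1419] [ 0.17 -0.57  0.74]
[0.4985 0.1002 0.1419] [ 0.25  0.14 -1.01]
```

```bash
python3 -m crank '[{"dp":[0,0,0.003],"delta_rot":[0,0,0],"fingers":-1},{"dp":[0,0,0.003],"delta_rot":[0,0,0],"fingers":-1},{"dp":[0,0,0.003],"delta_rot":[0,0,0],"fingers":-1},{"dp":[0,0,0.003],"delta_rot":[0,0,0],"fingers":-1},{"dp":[0,0,0],"delta_rot":[0,0,0],"fingers":-1}]'
cat > f.py <<'E'
from h import *
F=[];Z=[]
for i in range(10):
    im,d=manip.snapshot('side'); s=manip.sense(); F.append(s['force']); Z.append(s['tcp_pos'])
print(round(s['t'],2),np.mean(Z,0).round(4),"F",np.mean(F,0).round(2),"+-",(np.std(F,0)/3).round(2))
import sys; cv2.imwrite(f"pics/{sys.argv[1]}.png",im[:,:,::-1])
E
python3 f.py p1
```

```text
t: 4.88
tcp_pos: [0.4982, 0.1003, 0.1357]
tool_rot: [0.198, 0.98, 0.0, -0.0]
force: [-0.7, 1.3, 1.6]
finger_gap: -0.004
gripper_force: 1.0
5.38 [0.4984 0.1002 0.1359] F [-0.88  1.39  1.93] +- [0.15 0.09 0.16]
```

```bash
cat > trk.py <<'E'
from band import *
import sys
c=manip.camera_model("side")
def prep(n):
    im=cv2.imread(f"pics/{n}.png").astype(np.float32); return im[:,:,2]/(im.sum(2)+30), im
A,a=prep("side1"); B,b=prep(sys.argv[1])
def bottom(X,k):
    p=X[224:242,k]; hi=np.max(p); lo=np.median(p[-5:]); return 224+np.clip((p-lo)/(hi-lo),0,1).sum()
print("redge dv",[round(bottom(B,k)-bottom(A,k),2) for k in range(305,315)])
T=np.array([*red,.072]); print("px per mm",(np.array(proj(c,T-[0,0,.01]))-np.array(proj(c,T)))/10)
for (x0,x1,y0,y1) in ((300,314,222,238),(302,312,224,236)):
    for s,t,n in((A,B,"rho"),(a[:,:,1],b[:,:,1],"g")):
        t1=cv2.resize(s[y0:y1,x0:x1],None,fx=4,fy=4,interpolation=cv2.INTER_CUBIC).astype(np.float32); t2=cv2.resize(t[y0-4:y1+8,x0-4:x1+4],None,fx=4,fy=4,interpolation=cv2.INTER_CUBIC).astype(np.float32)
        W=np.array([[1,0,16],[0,1,18]],np.float32)
        try:
            cc,W=cv2.findTransformECC(t1,t2,W,cv2.MOTION_TRANSLATION,(3,200,1e-5)); print(n,"d(u,v)",W[:,2]/4-4,round(cc,3))
        except cv2.error: print("ecc fail")
E
python3 trk.py p1
```

```text
redge dv [np.float32(1.34), np.float32(0.88), np.float32(1.03), np.float32(0.31), np.float32(-0.22), np.float32(-0.43), np.float32(-0.57), np.float32(-0.79), np.float32(-0.63), np.float32(-0.69)]
px per mm [0.01348673 0.31383759]
rho d(u,v) [-0.16449499  2.7134166 ] 0.926
g d(u,v) [0.00549126 1.7504964 ] 0.963
rho d(u,v) [0.05934095 1.9035373 ] 0.985
g d(u,v) [0.02308893 1.7320151 ] 0.994
```

Force (≈1.9 N) and image tracking (≈1.75 px) agree on about 5.3 mm of pad travel so far, so contact was at TCP z≈0.141. I'll press on to about 13.5 mm, then check again.

```bash
python3 -m crank '[{"dp":[0,0,0.002],"delta_rot":[0,0,0],"fingers":-1},{"dp":[0,0,0.002],"delta_rot":[0,0,0],"fingers":-1},{"dp":[0,0,0.002],"delta_rot":[0,0,0],"fingers":-1},{"dp":[0,0,0.002],"delta_rot":[0,0,0],"fingers":-1},{"dp":[0,0,0.002],"delta_rot":[0,0,0],"fingers":-1},{"dp":[0,0,0.002],"delta_rot":[0,0,0],"fingers":-1},{"dp":[0,0,0.002],"delta_rot":[0,0,0],"fingers":-1},{"dp":[0,0,0.002],"delta_rot":[0,0,0],"fingers":-1},{"dp":[0,0,0],"delta_rot":[0,0,0],"fingers":-1}]'
python3 f.py p2; sed -i 's/1,18\]/1,30]/; s/y1+8/y1+12/' trk.py; python3 trk.py p2
```

```text
t: 6.13
tcp_pos: [0.4982, 0.1003, 0.1277]
tool_rot: [0.198, 0.98, 0.0, -0.0]
force: [-1.2, 3.7, 4.5]
finger_gap: 0.003
gripper_force: 2.4
6.63 [0.4983 0.1002 0.1279] F [-2.44  3.41  4.5 ] +- [0.12 0.19 0.15]
redge dv [np.float32(1.14), np.float32(0.29), np.float32(0.87), np.float32(0.22), np.float32(-0.45), np.float32(-0.94), np.float32(-0.68), np.float32(-1.07), np.float32(-0.42), np.float32(-0.31)]
px per mm [0.01348673 0.31383759]
rho d(u,v) [0.03369761 5.0271683 ] 0.92
g d(u,v) [0.20804024 4.0199814 ] 0.955
rho d(u,v) [0.1739831 4.232662 ] 0.986
g d(u,v) [0.2133646 3.993453 ] 0.994
```

Travel is now about 12.7 mm, with force and image agreeing. I'll add the last 2.5 mm and hold for about a second.

```bash
python3 -m crank '[{"dp":[0,0,0.002],"delta_rot":[0,0,0],"fingers":-1},{"dp":[0,0,0.002],"delta_rot":[0,0,0],"fingers":-1},{"dp":[0,0,0.001],"delta_rot":[0,0,0],"fingers":-1},{"dp":[0,0,0],"delta_rot":[0,0,0],"fingers":-1},{"dp":[0,0,0],"delta_rot":[0,0,0],"fingers":-1},{"dp":[0,0,0],"delta_rot":[0,0,0],"fingers":-1},{"dp":[0,0,0],"delta_rot":[0,0,0],"fingers":-1},{"dp":[0,0,0],"delta_rot":[0,0,0],"fingers":-1}]'
python3 f.py p3; python3 trk.py p3
python3 - <<'E'
import cv2,numpy as np
r=[cv2.resize(cv2.imread(f"pics/{n}.png")[205:260,290:340],(380,418),interpolation=cv2.INTER_CUBIC) for n in("side1","p3")]
cv2.imwrite("pics/v2.png",np.hstack(r))
E
```

```text
t: 7.3
tcp_pos: [0.4984, 0.1002, 0.1254]
tool_rot: [0.198, 0.98, 0.0, -0.0]
force: [-2.0, 4.5, 4.8]
finger_gap: 0.004
gripper_force: 2.9
7.8 [0.4984 0.1002 0.1254] F [-2.6   3.64  5.1 ] +- [0.21 0.18 0.14]
redge dv [np.float32(2.38), np.float32(1.1), np.float32(0.91), np.float32(-0.62), np.float32(-0.61), np.float32(-0.85), np.float32(-0.86), np.float32(-1.0), np.float32(-0.57), np.float32(1.07)]
px per mm [0.01348673 0.31383759]
rho d(u,v) [0.08665848 5.846941  ] 0.916
g d(u,v) [0.19586849 4.812169  ] 0.955
rho d(u,v) [0.2729864 4.988838 ] 0.984
g d(u,v) [0.2345047 4.777323 ] 0.992
```

View pics/v2.png

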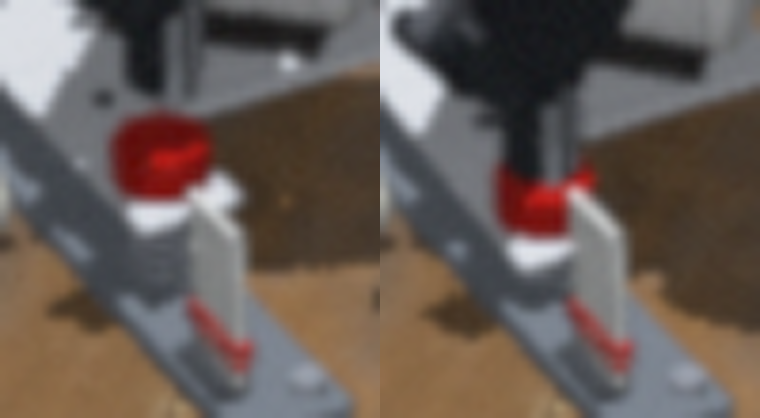

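The right panel shows the red pad pressed by about 4.8 px, or about 15 mm. That puts the pointer at about 30–31 mm, against a band height of 29–30.5 mm read off the scale's fractions. The hold is done, so I'll release.

```bash
python3 -m crank '[{"dp":[0,0,-0.02],"delta_rot":[0,0,0],"fingers":-1},{"dp":[0,0,-0.04],"delta_rot":[0,0,0],"fingers":-1},{"dp":[0,0,-0.05],"delta_rot":[0,0,0],"fingers":-1},{"dp":[0,0,-0.05],"delta_rot":[0,0,0],"fingers":-1},{"dp":[0,0,-0.05],"delta_rot":[0,0,0],"fingers":-1},{"dp":[0,0,-0.05],"delta_rot":[0,0,0],"fingers":-1},{"dp":[0,0,-0.03],"delta_rot":[0,0,0],"fingers":-1},{"dp":[0,0,0],"delta_rot":[0,0,0],"fingers":-1},{"dp":[0,0,0],"delta_rot":[0,0,0],"fingers":-1}]'; python3 go.py "[.4914,-.1248,.27]"
```

```text
t: 8.55
tcp_pos: [0.4995, 0.0996, 0.2714]
tool_rot: [0.198, 0.98, -0.0, 0.002]
force: [-0.6, -0.7, -0.9]
finger_gap: -0.001
gripper_force: 0.0
t 8.55 tcp [0.4995 0.0996 0.2714] F [-0.65 -0.67 -0.93] q6 -1.19 gap -0.001 tilt axis [ 0.004 -0.001 -1.   ]
dp total [-0.1594 -0.4199  0.0032]
```

```bash
python3 -m crank '[{"dp":[-0.008,-0.02,0],"delta_rot":[0,0,0],"fingers":-1},{"dp":[-0.0145,-0.038,0],"delta_rot":[0,0,0],"fingers":-1},{"dp":[-0.0145,-0.038,0],"delta_rot":[0,0,0],"fingers":-1},{"dp":[-0.0145,-0.038,0],"delta_rot":[0,0,0],"fingers":-1},{"dp":[-0.0145,-0.038,0],"delta_rot":[0,0,0],"fingers":-1},{"dp":[-0.0145,-0.038,0],"delta_rot":[0,0,0],"fingers":-1},{"dp":[-0.0145,-0.038,0],"delta_rot":[0,0,0],"fingers":-1},{"dp":[-0.0145,-0.038,0],"delta_rot":[0,0,0],"fingers":-1},{"dp":[-0.0145,-0.038,0],"delta_rot":[0,0,0],"fingers":-1},{"dp":[-0.0145,-0.038,0],"delta_rot":[0,0,0],"fingers":-1},{"dp":[-0.0145,-0.038,0],"delta_rot":[0,0,0],"fingers":-1},{"dp":[-0.006,-0.02,0],"delta_rot":[0,0,0],"fingers":-1}]'
python3 -m crank '[{"dp":[0,0,0],"delta_rot":[0,0,0],"fingers":-1},{"dp":[0,0,0.02],"delta_rot":[0,0,0],"fingers":-1},{"dp":[0,0,0.03],"delta_rot":[0,0,0],"fingers":-1},{"dp":[0,0,0.03],"delta_rot":[0,0,0],"fingers":-1},{"dp":[0,0,0.03],"delta_rot":[0,0,0],"fingers":-1},{"dp":[0,0,0.03],"delta_rot":[0,0,0],"fingers":-1},{"dp":[0,0,0.03],"delta_rot":[0,0,0],"fingers":-1},{"dp":[0,0,0.03],"delta_rot":[0,0,0],"fingers":-1},{"dp":[0,0,0.01],"delta_rot":[0,0,0],"fingers":-1},{"dp":[0,0,0],"delta_rot":[0,0,0],"fingers":-1}]'
python3 go.py "[.4914,-.1248,.146]"; python3 f.py b0
python3 - <<'E'
import cv2,numpy as np
from h import manip
im,d=manip.snapshot("top"); im=im[:,:,::-1]; cv2.imwrite("pics/tb0.png",im)
a=cv2.resize(cv2.imread("pics/b0.png")[160:270,270:380],(400,400),interpolation=cv2.INTER_CUBIC)
cv2.imwrite("pics/v3.png",np.hstack([a,cv2.resize(im[150:250,330:430],(400,400))]))
E
```

```text
t: 9.55
tcp_pos: [0.4897, -0.127, 0.2688]
tool_rot: [0.199, 0.98, -0.0, -0.001]
force: [0.1, 0.1, -0.7]
finger_gap: 0.0
gripper_force: 0.0
t: 10.38
tcp_pos: [0.4891, -0.1231, 0.1639]
tool_rot: [0.198, 0.98, 0.001, -0.002]
force: [0.2, -0.1, 1.0]
finger_gap: -0.0
gripper_force: 0.0
t 10.3833 tcp [ 0.4891 -0.1231  0.1639] F [ 0.24 -0.14  0.98] q6 -1.64 gap -0.0 tilt axis [-0.004  0.002 -1.   ]
dp total [-0.0058 -0.0014  0.0357]
10.88 [ 0.4904 -0.1241  0.1659] F [-0.11 -0.33 -0.08] +- [0.19 0.15 0.13]
```

View pics/v3.png

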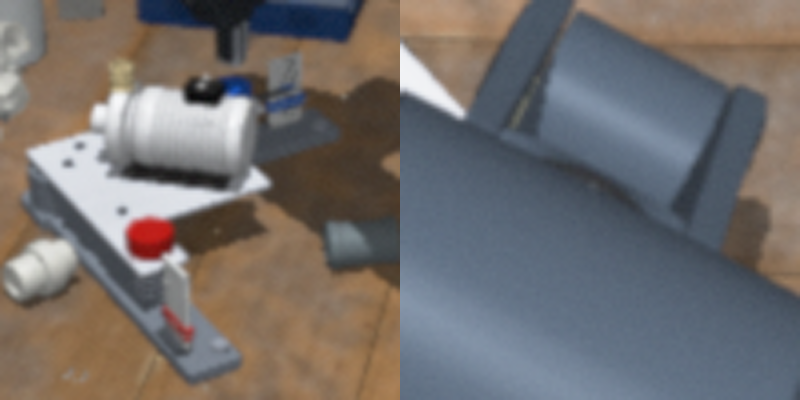

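The left panel shows the red corner back at rest, the fingertips at (232,45) above the blue pad at (235,88), and the blue scale with its pointer visible at (287,95). I'll go down to about 5 mm of travel.

```bash
python3 -m crank '[{"dp":[-0.002,0,0.008],"delta_rot":[0,0,0],"fingers":-1},{"dp":[0,0,0.008],"delta_rot":[0,0,0],"fingers":-1},{"dp":[0,0,0.008],"delta_rot":[0,0,0],"fingers":-1},{"dp":[0,0,0.008],"delta_rot":[0,0,0],"fingers":-1},{"dp":[0,0,0.006],"delta_rot":[0,0,0],"fingers":-1},{"dp":[0,0,0.004],"delta_rot":[0,0,0],"fingers":-1},{"dp":[0,0,0.004],"delta_rot":[0,0,0],"fingers":-1},{"dp":[0,0,0.004],"delta_rot":[0,0,0],"fingers":-1},{"dp":[0,0,0.004],"delta_rot":[0,0,0],"fingers":-1},{"dp":[0,0,0.003],"delta_rot":[0,0,0],"fingers":-1},{"dp":[0,0,0.002],"delta_rot":[0,0,0],"fingers":-1},{"dp":[0,0,0],"delta_rot":[0,0,0],"fingers":-1}]'
python3 f.py b1
python3 - <<'E'
import cv2,numpy as np
r=[cv2.resize(cv2.imread(f"pics/{n}.png")[168:203,330:366],(396,385),interpolation=cv2.INTER_CUBIC) for n in("b0","b1")]
cv2.imwrite("pics/v4.png",np.hstack(r))
E
```

```text
t: 11.93
tcp_pos: [0.491, -0.1247, 0.1359]
tool_rot: [0.198, 0.98, -0.0, -0.0]
force: [-1.3, -1.4, 1.2]
finger_gap: 0.002
gripper_force: 1.0
12.43 [ 0.4911 -0.1247  0.136 ] F [-0.92 -0.92  1.69] +- [0.19 0.14 0.22]
```

View pics/v4.png

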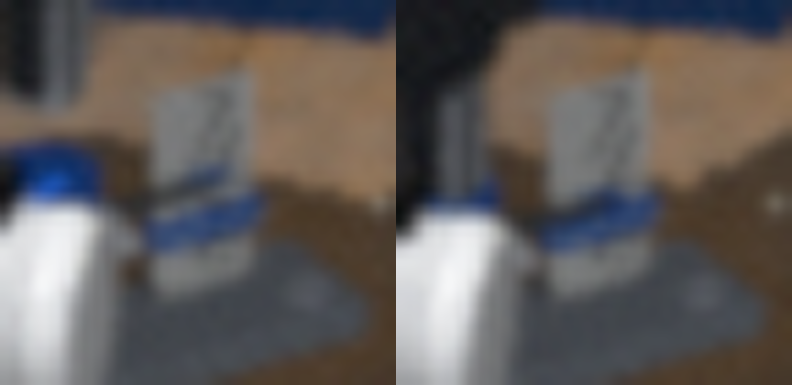

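The blue pointer is moving down towards its band: its tip has gone from (210,177) to (600,200) in the zoomed panels. Travel is about 4.8 mm and the band is at about 35 mm. I'll press 6.8 mm more and hold.

```bash
python3 -m crank '[{"dp":[0,0,0.002],"delta_rot":[0,0,0],"fingers":-1},{"dp":[0,0,0.002],"delta_rot":[0,0,0],"fingers":-1},{"dp":[0,0,0.002],"delta_rot":[0,0,0],"fingers":-1},{"dp":[0,0,0.002],"delta_rot":[0,0,0],"fingers":-1},{"dp":[0,0,0.002],"delta_rot":[0,0,0],"fingers":-1},{"dp":[0,0,0.002],"delta_rot":[0,0,0],"fingers":-1},{"dp":[0,0,0.0015],"delta_rot":[0,0,0],"fingers":-1},{"dp":[0,0,0],"delta_rot":[0,0,0],"fingers":-1},{"dp":[0,0,0],"delta_rot":[0,0,0],"fingers":-1},{"dp":[0,0,0],"delta_rot":[0,0,0],"fingers":-1},{"dp":[0,0,0],"delta_rot":[0,0,0],"fingers":-1},{"dp":[0,0,0],"delta_rot":[0,0,0],"fingers":-1}]'
python3 f.py b2
python3 - <<'E'
import cv2,numpy as np
r=[cv2.resize(cv2.imread(f"pics/{n}.png")[168:203,330:366],(396,385),interpolation=cv2.INTER_CUBIC) for n in("b0","b2")]
cv2.imwrite("pics/v5.png",np.hstack(r))
E
```

```text
t: 13.43
tcp_pos: [0.4911, -0.1246, 0.1292]
tool_rot: [0.198, 0.98, -0.0, 0.0]
force: [-2.6, -3.3, 3.8]
finger_gap: -0.0
gripper_force: 2.1
13.93 [ 0.4911 -0.1246  0.1292] F [-2.6  -2.36  3.73] +- [0.14 0.11 0.15]
```

View pics/v5.png

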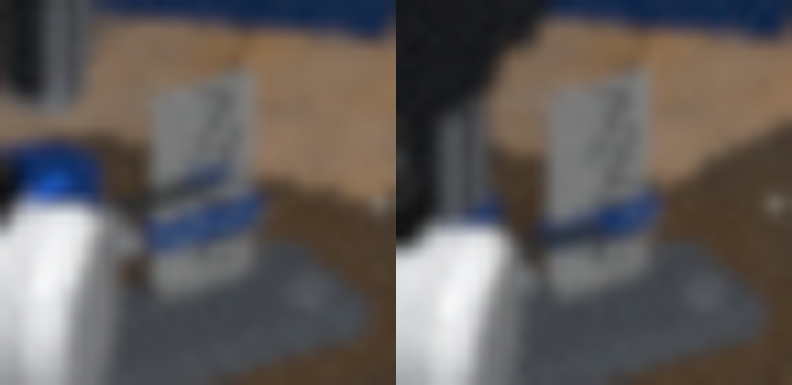

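The right panel shows the pointer lying across the blue band at (610,225), with blue visible above it. It is on the mark and has been held for about a second, so I'll release and retract.

```bash
python3 -m crank '[{"dp":[0,0,-0.02],"delta_rot":[0,0,0],"fingers":-1},{"dp":[0,0,-0.04],"delta_rot":[0,0,0],"fingers":-1},{"dp":[0,0,-0.05],"delta_rot":[0,0,0],"fingers":-1},{"dp":[0,0,-0.05],"delta_rot":[0,0,0],"fingers":-1},{"dp":[0,0,-0.05],"delta_rot":[0,0,0],"fingers":-1},{"dp":[0,0,-0.05],"delta_rot":[0,0,0],"fingers":-1},{"dp":[0,0,-0.03],"delta_rot":[0,0,0],"fingers":-1},{"dp":[0,0,0],"delta_rot":[0,0,0],"fingers":-1},{"dp":[0,0,0],"delta_rot":[0,0,0],"fingers":-1},{"dp":[0,0,0],"delta_rot":[0,0,0],"fingers":-1},{"dp":[0,0,0],"delta_rot":[0,0,0],"fingers":-1},{"dp":[0,0,0],"delta_rot":[0,0,0],"fingers":-1}]'
python3 f.py end
python3 - <<'E'
import cv2,numpy as np
a=cv2.imread("pics/b0.png").astype(int);b=cv2.imread("pics/end.png").astype(int);o=cv2.imread("pics/side0.png").astype(int)
print("blue pointer region diff b0",abs(a-b)[180:200,343:356].mean(),"red/plate diff vs side0",abs(o-b)[215:255,300:330].mean(), abs(o-b)[200:215,270:300].mean())
E
```

```text
t: 14.93
tcp_pos: [0.4906, -0.1242, 0.2729]
tool_rot: [0.198, 0.98, 0.0, -0.001]
force: [-0.1, 0.6, -0.9]
finger_gap: 0.003
gripper_force: 0.0
15.43 [ 0.491  -0.1245  0.2737] F [ 0.26  0.09 -0.15] +- [0.13 0.19 0.16]
blue pointer region diff b0 6.303846153846154 red/plate diff vs side0 2.01 2.32
```

```bash
python3 -c "from station import manip; print(manip.sign_off())"
```

```text
the job is handed in; nothing more can be done
None
```

I pressed the red pad, then the blue, and held each for about a second with its pointer judged to be on the mark; both sprang back, and I handed the job in at about 15.4 s with the arm clear. The blue pointer was seen on its band; the red pointer was hidden by its scale, so its position comes from pad travel (about 15 mm) and force.

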